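# Register a specimen carrier to the scribed line

### The job

On the black setting-up plate, push the specimen carrier gently sideways until you feel it seat flush against the brass strip of the guide rail, well before it is near the white scribed line. Then slide it along the strip, keeping it flat on the plate, until its red-striped edge meets the line, stopping there without running past. Press it gently against the strip once more where it stands to be sure that it is seated, leave it there on the line, and do not disturb the other things.

Things in the scene. Friction and masses are not known exactly. Their poses are not given: they have to be found in the camera images.
- plate: Black setting-up plate fixed to the bench, 260 (x) x 420 (y) x 10 mm thick, its top 10 mm above the bench. Origin at the centre of its underside. Its y axis is the direction of sliding towards the line; its x axis points across it to the guide rail, which runs along y near the plate's far edge.
- rail: Guide rail on the plate, parallel to its y axis, 380 mm long, 14 mm high: a fixed steel bar with a 12 mm thick brass strip before it, which the carrier lies against. Origin on the plate's top at mid-length, at the strip's guide face when set to 0; axes as the plate's. Seated: the carrier presses on it with 2 N or more (beyond its friction on the plate) for 0.25 s. Over 15 N harms it.
- rail_face (a point): Point at mid-length, 7 mm above the plate's top, on the strip's guide face as it would be at setting 0. The strip is locked, rigid and parallel to the rail, but set by hand anywhere from 0 to 24 mm out from here towards the carrier (-x). Its setting is not in the measured poses: find it by feel. Axes as the plate's.
- line (a point): Point on the white scribed line, on the plate's top. The line is 1.5 mm wide, painted (no step), and runs along the plate's x across the sliding direction; this point is midway across its width. Its axes are parallel to the plate's.
- carrier: Loose aluminium carrier, a block 80 (x) x 110 (y) x 22 mm high with thin glass slides on top (24 mm over all), 0.24 to 0.48 kg; sliding it takes 0.5 to 3 N. Too wide to grasp: push its side faces. Origin at the centre of its underside; y points to its red-striped leading edge, its +x side is the long side that goes on the brass strip.
- carrier_mid (a point): Centre of the carrier, half-way up (11 mm above the plate's top); the carrier's axes.
- lead_edge (a point): Middle of the carrier's red-striped leading edge, at the underside: 55 mm along the carrier's y from its centre.
- lens_cap: Bystander on the plate beyond the line: grey lens cap, 38 mm across, 15 mm high. Origin at the centre of its underside. Leave alone.
- remote: Bystander: white remote control, 45 x 130 x 21 mm, on the bench to the left. Origin at the centre of its underside. Leave alone.
- oil_jar: Bystander: small amber jar, 48 mm across, 62 mm high, to the left. Origin at the centre of its underside. Leave alone.
- slide_box: Bystander: flat white slide box, 100 x 140 x 28 mm, on the bench to the right. Origin at the centre of its underside. Leave alone.
Not all that is in view belongs to the job. Leave any green or turquoise look-alike of the carrier alone.

How it is judged (in metres and radians):
On the way, in this order (a step that is already met when the one before it is completed fails the run):
1. the carrier is pressed flush on the guide (2 N or more, within 3 degrees) while its leading edge is still at least 30 mm short of the line (contact force between carrier and rail above 2 N and angle between the y axis of carrier and the y axis of plate, either way round below 0.052 rad and y of lead_edge in the frame of line below -0.03 m), for 0.25 s.
2. with its leading edge on the line (within 2.5 mm) the carrier is pressed flush on the guide again (2 N or more) (y of lead_edge in the frame of line between -0.0025 and 0.0025 m and contact force between carrier and rail above 2 N and angle between the y axis of carrier and the y axis of plate, either way round below 0.052 rad), for 0.25 s.
At the end, for the whole second after the job is handed in: The middle of the carrier's leading edge is within 2.5 mm of the line, the carrier where it was pressed on the guide (its centre no more than 66 mm from rail_face across the plate), its sides parallel to the rail within 0.03 rad, lying flat and at rest (y of lead_edge in the frame of line between -0.0025 and 0.0025 m and x of carrier_mid in the frame of rail_face above -0.066 m and angle between the y axis of carrier and the y axis of plate, either way round below 0.03 rad and angle between carrier's own z axis and vertical below 0.03 rad and linear speed of carrier below 0.005 m/s); the robot touches nothing.
It fails at once if the carrier is pressed on the guide with more than 15 N (contact force between carrier and rail above 15 N).
It fails at once if the leading edge runs more than 4 mm past the line (y of lead_edge in the frame of line above 0.004 m).
It fails at once if in the last 25 mm before the line the carrier is clear of the guide (its centre over 70 mm from rail_face across the plate) or more than 0.1 rad askew (y of lead_edge in the frame of line above -0.025 m and (x of carrier_mid in the frame of rail_face below -0.07 m or angle between the y axis of carrier and the y axis of plate, either way round above 0.1 rad)).
It fails at once if the carrier is lifted or tipped (z of carrier in the frame of plate above 0.016 m or angle between carrier's own z axis and vertical above 0.12 rad).
It fails at once if a bystander is moved by more than 10 mm (distance of any of lens_cap, remote, oil_jar, slide_box from where it was at the start of the episode above 0.01 m).
It also fails if it takes over 72 s, if anything falls off the work surface, if the arm or the gripper's body presses on something with over 40 N, if the wrist force passes 120 N, or if a joint passes its speed limit or range.

### The arm

A 6-joint arm with a two-finger parallel gripper is mounted at the origin on the work surface. World frame = base frame: x ahead of the robot, y to its left, z up, the work surface at z = 0. Lengths are in mm, angles in degrees, forces in N, time in s.
With the tool pointing down it reaches from about 300 to 850 mm from the base axis. Payload 4.2 kg.
Tool frame: the origin (TCP) lies between the finger pads; the fingertips stand 14 mm ahead of it and the grasp point (between the pads) lies 5 mm behind it (env.finger_overhang is the distance from the TCP to the fingertips, in mm); z points along the fingers, y is the line along which they close (so a half turn about z gives the same grasp; the last joint's range is limited). The gripper opens to 91 mm and grips with 3 to 60 N. Pads are 32 mm wide; open, the fingers measure 118 mm over their backs; the gripper's body (76 mm by 178 mm) begins 60 mm behind the grasp point.
Start: joints at [-72.422, 18.312, 89.639, -0, 72.044, -1.146], TCP at [184.587, -544.586, 188.176] pointing down, gripper open.
Joint ranges: [-177.97, 177.97], [-48.28, 115.42], [12.27, 149.76], [-77.06, 257.06], [2.81, 150.46], [-146.56, 146.56]. Speed limits (degrees/s): [147.25, 147.25, 180, 180, 180, 180].

### API

Orientations are given as [roll, pitch, yaw] about the fixed x, y, z axes, in that order (R = Rz(yaw) Ry(pitch) Rx(roll)).
In Python, from workcell import status, cams, env, finder gives the robot as it stands.
- The arm moves only by the tool apply_moves, never from a script. Its argument "increments" is a list of rows, each a list of 7 numbers: the opening, from -1 (shut) to 1 (fully open), then the shift along the world's x, y, z in m, then the turn, a rotation vector about the world's x, y, z in degrees. In form: [[gripper, x, y, z, ax, ay, az], ...]. A call has 1 to 5 rows; each row shifts and turns the commanded pose from where the row before left it; what a row does not reach is not made up. A row lasts 1/12 s, in which the tool goes at most 41.7 mm and 7.16 degrees, less where a joint would pass 70% of its speed; a pose out of reach is approached as far as the arm can. A call with a gripper value outside its range is refused whole. The fingers move at their own pace and stop on an object; "newtons" is the grip in N (left out, the last holds). Time passes only in rows, so rows that do not move let the fingers close. It gives the time, the measured TCP pose, the force, the opening and the grip force at its end, in the units of the state.
- status.state(): the state, without advancing time (a new reading comes with each control period).
- cams.grab_frame(name): name is "scene" or "top"; returns a dict with "color" (400x640x3 uint8, red, green, blue), "intrinsics" (3x3 intrinsics, pixels), "R" (3x3) and "t" (3): a world point X has camera coordinates R X + t. Camera axes: x right, y down, z forward; pixel columns grow to the right and rows downward; lengths in mm; the calibration is good to about 2 mm. A picture is of the moment at which its call begins. There is no depth.
- env.job_done(): hands the job in; it is judged then, once.
Trained networks look in the newest picture that a camera, given by its name, has taken for a name from the list of things; names that differ only in an ending like _2 or _b are one class to them, and where a whole thing is asked for, a point or a joint stands for the part that bears it (a point fixed in the world has none). Each returns a list of dicts, best first, with "score" (0 to 1); they miss things now and then, are a little off and sometimes report something else, mostly with a low value. They report only what shows in the picture. A call takes as long as a camera call. They do not tell look-alikes from the thing itself.
- finder.boxes_of(query, camera): "rect" ([left, top, width, height] in pixels, round what is visible of it).
- finder.trace(query, camera): "pixels" (400x640 bool, what is visible of it) and "rect" ([left, top, width, height] in pixels, round what is visible of it).
The state is a dict: "time_s": time; "qpos": joint angles; "qvel": joint speeds; "effort": joint torques, N m; "ee_pos": TCP position; "ee_rot": TCP orientation; "force": force on the tool from outside, world axes, zero at the start; "torque": the same for the moment, N m; "gripper_width": finger opening in mm; "gripper_force": force on a finger pad.
Only numpy, scipy, OpenCV 4.12 (cv2) and the standard library are available. Lean on these libraries where they do the work, as an engineer would, in place of code of your own. Each camera call takes 0.05 s, during which the arm holds its last target. There are 200 camera calls.

## Working session

There is one attempt and no reset: what is moved stays moved. The work goes in short steps, Python scripts to look and compute and a tool call to move; the robot and the scene stay as the last step left them, time stands still between calls to the robot, and variables do not carry over. Pictures are saved under pics/ and viewed, at most 10 in all, crops included, and the job is handed in when it is done.

Besides the shell and the picture viewer there is one more tool, called after ">>>" as a command line: name --pt "numbers of a row" for each row, then --argument value for the rest. apply_moves: Moves the arm, as the interface text tells. Its arguments: {"type":"object","properties":{"increments":{"type":"array","items":{"type":"array","items":{"type":"number"}}},"newtons":{"type":"number"}},"required":["increments"]}

```bash
ls; mkdir -p pics
python3 - <<'E'
from workcell import status,cams,env,finder
import cv2
for c in("scene","top"):
    f=cams.grab_frame(c); cv2.imwrite(f"pics/a_{c}.png",f["color"][:,:,::-1])
    print(c,f["intrinsics"],f["R"],f["t"])
    for q in("plate","rail","carrier","lens_cap","remote","oil_jar","slide_box"):
        print(q,[(r["rect"],round(r["score"],2)) for r in finder.boxes_of(q,c)][:3])
print(status.state())
E
```

```text
pics
scene [[515.05137745   0.         316.29527261]
 [  0.         515.05137745 203.56691608]
 [  0.           0.           1.        ]] [[-0.64887712  0.76051477  0.02399526]
 [ 0.41905866  0.38351049 -0.82298818]
 [-0.63509709 -0.52396278 -0.56755148]] [ 444.73932696 -236.42795559 1841.19602992]
plate [([265.8, 169.9, 178.2, 88.0], 0.58)]
rail [([269.9, 195.5, 138.4, 57.3], 0.84)]
carrier [([307.2, 178.7, 42.5, 25.3], 0.91), ([264.1, 229.7, 35.5, 37.7], 0.88), ([215.7, 201.4, 39.8, 38.7], 0.85)]
lens_cap []
remote [([469.4, 223.2, 53.1, 29.5], 0.81), ([272.5, 199.4, 136.3, 53.3], 0.3)]
oil_jar [([445.3, 249.1, 20.8, 31.1], 0.59)]
slide_box [([223.0, 125.0, 52.2, 26.6], 0.89)]
top [[396.08644348   0.         317.05268317]
 [  0.         396.08644348 199.74549006]
 [  0.           0.           1.        ]] [[ 2.01363597e-02 -9.99796772e-01 -9.70638878e-04]
 [-9.89254252e-01 -1.97833924e-02 -1.44860772e-01]
 [ 1.44812130e-01  3.87717724e-03 -9.89451573e-01]] [ -45.91476089  659.03696049 1004.10074542]
plate [([210.8, 176.4, 166.5, 117.7], 0.61)]
rail [([216.6, 178.2, 136.6, 40.9], 0.
[... 317 characters left out ...]
4.1, 56.9, 43.9], 0.96)]
{'time_s': 0.8, 'qpos': array([-7.24227643e+01,  1.83095988e+01,  8.96383514e+01, -2.26742485e-04,
        7.20428691e+01, -1.14653902e+00]), 'qvel': array([ 0.08560829,  0.02458903,  0.03135282, -0.01584321, -0.07260762,
        0.0071953 ]), 'effort': array([-1.49365853e-03, -4.12303805e+01, -2.32219863e+01,  7.27657671e-02,
        3.76215787e-02,  1.41802602e-05]), 'ee_pos': array([ 184.58095738, -544.59995425,  188.20342064]), 'ee_rot': array([1.79990825e+02, 3.99368336e-04, 1.87238445e+01]), 'force': array([ 1.03454567, -0.20400219, -0.42812211]), 'torque': array([-0.01211056, -0.01542765, -0.0090754 ]), 'gripper_force': 0.0, 'gripper_width': 91.13529315886225}
```

View pics/a_scene.png

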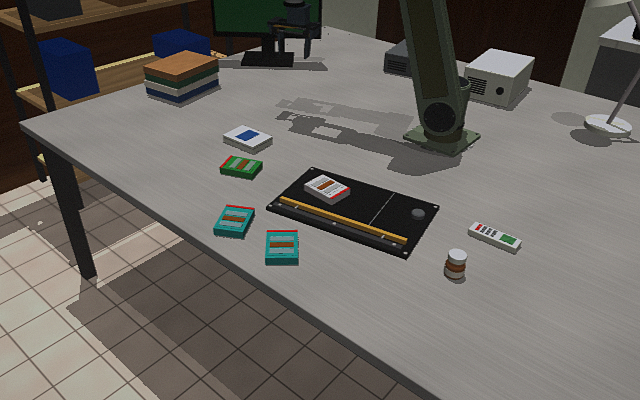

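View pics/a_top.png

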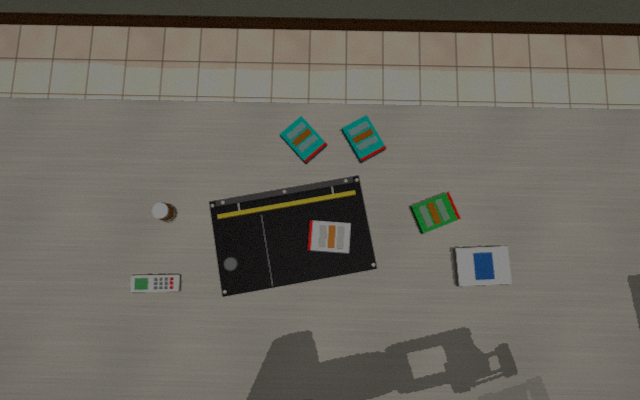

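The top view shows the plate at about (293,236), the white carrier at (330,237) with its red edge at column 310, the line at columns 262–272, the brass strip at rows 192–216 and the cap at (231,264). I'll rectify both views onto the plate's plane.

```bash
cat > h.py <<'E'
import numpy as np,cv2
from workcell import cams,finder,status
def Hplane(f,z):  # world (x,y) at z -> pixel
    K,R,t=map(np.array,(f["intrinsics"],f["R"],f["t"]))
    return K@np.c_[R[:,0],R[:,1],R[:,2]*z+t]
def topix(f,X):
    p=np.array(f["intrinsics"])@(np.array(f["R"])@np.asarray(X,float).T+np.array(f["t"])[:,None]); return (p[:2]/p[2]).T
def toworld(f,uv,z):
    return cv2.perspectiveTransform(np.float64(uv).reshape(-1,1,2),np.linalg.inv(Hplane(f,z)))[:,0]
def rectify(f,z,o,ang,size,s):
    # output px (i,j) -> world o + Rz(ang) (i*s, j*s)
    c,n=np.cos(ang),np.sin(ang)
    A=np.array([[c*s,-n*s,o[0]],[n*s,c*s,o[1]],[0,0,1]])
    return cv2.warpPerspective(f["color"],Hplane(f,z)@A,size,flags=cv2.INTER_CUBIC|cv2.WARP_INVERSE_MAP)
E
cat > m.py <<'E'
from h import *
fs={c:cams.grab_frame(c) for c in("scene","top")}
for c,f in fs.items():
    b=finder.boxes_of("plate",c)[0]["rect"]
    g=f["color"].max(2); m=np.zeros_like(g); x,y,w,h=map(int,b)
    m[y-4:y+h+6,x-4:x+w+6]=(g[y-4:y+h+6,x-4:x+w+6]<75)
    m=cv2.morphologyEx(m,cv2.MORPH_CLOSE,np.ones((3,3),np.uint8))
    cn=max(cv2.findContours(m,0,2)[0],key=cv2.contourArea)
    r=cv2.minAreaRect(np.float32(toworld(f,cv2.convexHull(cn)[:,0],10)))
    print(c,"plate",r)
    for z in (10,34):
        im=rectify(f,z,(320,-300),0,(380,560),1)  # placeholder extents
    hs=cv2.cvtColor(f["color"],cv2.COLOR_RGB2HSV)
    for q in("carrier","lens_cap","slide_box","oil_jar","remote"):
        for d in finder.boxes_of(q,c)[:4]:
            x,y,w,h=d["rect"]; print(q,toworld(f,[[x+w/2,y+h/2]],20).round(),round(d["score"],2))
E
python3 m.py
```

```text
scene plate ((573.0253295898438, 38.07350158691406), (274.0453186035156, 424.32696533203125), 11.363371849060059)
carrier [[847.  21.]] 0.9
carrier [[ 846. -150.]] 0.9
carrier [[ 647. -340.]] 0.75
carrier [[560. -63.]] 0.72
lens_cap [[502. 206.]] 0.48
oil_jar [[611. 381.]] 0.93
oil_jar [[672.  66.]] 0.29
remote [[452. 407.]] 0.64
remote [[606.  70.]] 0.28
top plate ((568.8501586914062, 34.64996337890625), (259.737060546875, 418.8452453613281), 11.260714530944824)
carrier [[567. -68.]] 0.88
carrier [[826.   4.]] 0.81
carrier [[ 634. -357.]] 0.72
carrier [[ 839. -166.]] 0.56
lens_cap [[487. 189.]] 0.63
slide_box [[434. 388.]] 0.33
slide_box [[564. -73.]] 0.19
oil_jar [[624. 375.]] 0.88
remote [[427. 388.]] 0.95
remote [[666.  55.]] 0.42
```

Run:
```python
from h import *
a=np.radians(11.26); o=np.array([569.,35.]);ex=np.array([np.cos(a),np.sin(a)]);ey=np.array([-ex[1],ex[0]])
ims=[]
for c,z in(("top",10),("top",32),("scene",10),("scene",32)):
    f=cams.grab_frame(c)
    oo=o-140*ex-220*ey
    im=rectify(f,z,oo,a,(280,440),1.0)   # col=x_p+140,row=y_p+220
    im=cv2.rotate(im,cv2.ROTATE_90_CLOCKWISE) if 0 else im.transpose(1,0,2) # row=x,col=y
    ims.append(im[:,:400])
M=np.vstack([np.hstack(ims[:2]),np.hstack(ims[2:])])
cv2.imwrite("pics/b.png",M[:,:,::-1])
```

```text
(no output)
```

View pics/b.png

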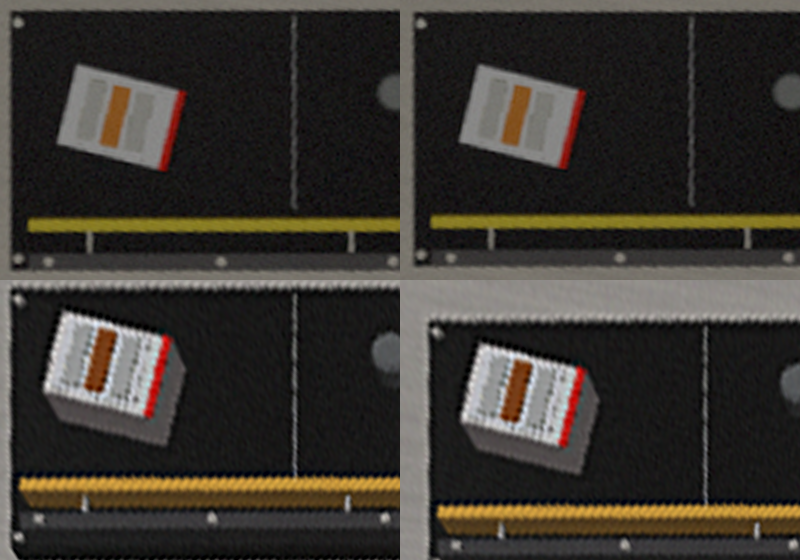

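The rectified views agree with the given sizes. In the plate frame the line is at y≈+74 and the carrier centre at about (-24,-98), skewed 13.5°. Its leading edge is about 119 mm short of the line, and the strip face is near x≈75. I'll push with the two spread fingers side by side.

>>> apply_moves --pt "0.54 0.02 0.031 0 0 0 -0.5" --pt "0.54 0.02 0.031 0 0 0 -0.5" --pt "0.54 0.02 0.031 0 0 0 -0.5" --pt "0.54 0.02 0.031 0 0 0 -0.5" --pt "0.54 0.02 0.031 0 0 0 -0.5"

```text
time_s: 2.12
ee_pos: [285.1, -388.1, 188.2]
ee_rot: [180.0, -0.0, 16.2]
force: [0.6, -0.2, 1.0]
gripper_width: 69.8
gripper_force: 0.0
```

>>> apply_moves --pt "0.54 0.02 0.031 0 0 0 -0.5" --pt "0.54 0.02 0.031 0 0 0 -0.5" --pt "0.54 0.02 0.031 0 0 0 -0.5" --pt "0.54 0.02 0.031 0 0 0 -0.5" --pt "0.54 0.02 0.031 0 0 0 -0.5"

```text
time_s: 2.53
ee_pos: [385.2, -233.0, 188.4]
ee_rot: [180.0, -0.0, 13.7]
force: [0.9, -0.2, 0.7]
gripper_width: 70.4
gripper_force: 0.0
```

>>> apply_moves --pt "0.54 0.02 0.031 0 0 0 -0.5" --pt "0.54 0.02 0.031 0 0 0 -0.5" --pt "0.54 0.02 0.031 0 0 0 -0.5" --pt "0.54 0.02 0.031 0 0 0 -0.5" --pt "0.54 0.02 0.031 0 0 0 -0.5"

```text
time_s: 2.95
ee_pos: [485.3, -77.8, 188.4]
ee_rot: [180.0, -0.0, 11.2]
force: [1.4, -0.7, 0.2]
gripper_width: 70.3
gripper_force: 0.0
```

>>> apply_moves --pt "0.54 0 0 -0.03 0 0 0" --pt "0.54 0 0 -0.03 0 0 0" --pt "0.54 0 0 -0.03 0 0 0" --pt "0.54 0 0 -0.02 0 0 0" --pt "0.54 0 0 0 0 0 0"

```text
time_s: 3.37
ee_pos: [481.2, -78.7, 74.4]
ee_rot: [-179.8, 0.5, 11.3]
force: [-0.7, 0.5, 0.8]
gripper_width: 70.3
gripper_force: 0.0
```

>>> apply_moves --pt "0.54 0 0 -0.02 0 0 0" --pt "0.54 0 0 -0.02 0 0 0" --pt "0.54 0 0 -0.008 0 0 0" --pt "0.54 0 0 0 0 0 0" --pt "0.54 0 0 0 0 0 0"

```text
time_s: 3.78
ee_pos: [485.3, -79.8, 31.1]
ee_rot: [180.0, -0.1, 11.2]
force: [0.4, 0.0, 0.7]
gripper_width: 70.0
gripper_force: 0.0
```

Run:
```python
from h import *
f=cams.grab_frame("scene"); cv2.imwrite("pics/c.png",cv2.resize(f["color"][130:290,240:460,::-1],None,fx=3,fy=3,interpolation=2))
print({k:status.state()[k] for k in("ee_pos","force")})
```

```text
{'ee_pos': array([485.75090902, -79.85647174,  31.49159816]), 'force': array([-0.91522255, -0.25265801, -0.26317629])}
```

View pics/c.png

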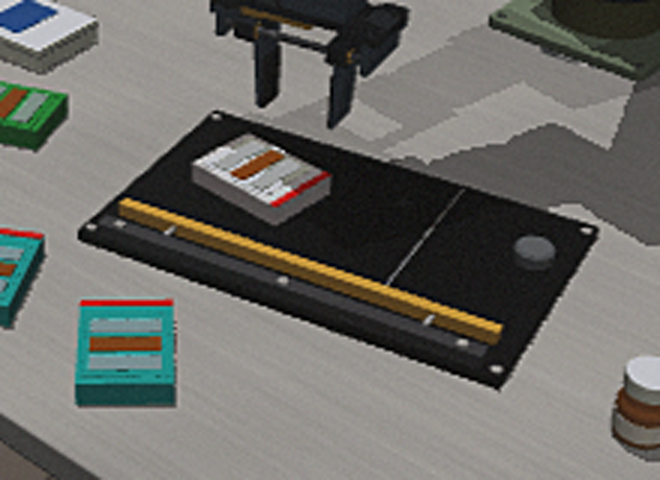

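Run:
```python
from h import *
f=cams.grab_frame("scene"); s=status.state(); print(s["ee_pos"],s["gripper_width"])
a=np.radians(11.26);ex=np.array([np.cos(a),np.sin(a),0]);ey=np.array([-ex[1],ex[0],0])
p=s["ee_pos"]-[0,0,14]
for q in(p-ey*48,p-ey*35,p+ey*35,p+ey*48): print(((topix(f,[q])[0]-[240,130])*3).round())
print(((topix(f,[[569,35,10]-130*ex-210*ey])[0]-[240,130])*3))
```

```text
[485.83994185 -79.87609231  31.59103866] 70.10996572157119
[256. 131.]
[267. 134.]
[328. 153.]
[340. 157.]
[212.38344286 109.2061448 ]
```

Run:
```python
from h import *
f=cams.grab_frame("scene");g=cams.grab_frame("top"); A=cv2.resize(f["color"][130:230,280:400],None,fx=3,fy=3,interpolation=2);B=cv2.resize(g["color"][170:270,260:380],None,fx=3,fy=3,interpolation=2)
s=status.state()
a=np.radians(11.26);ex=np.array([np.cos(a),np.sin(a),0]);ey=np.array([-ex[1],ex[0],0])
p=s["ee_pos"]-[0,0,14]
for F,I,o in((f,A,[280,130]),(g,B,[260,170])):
    for sx in(-16,16):
        for sy in(-48,-35,35,48):
            u=((topix(F,[p+sx*ex+sy*ey])[0]-o)*3).astype(int); cv2.circle(I,tuple(map(int,u)),2,(255,0,255),-1)
cv2.imwrite("pics/d.png",np.hstack([A,B])[:,:,::-1])
```

```text
(no output)
```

View pics/d.png

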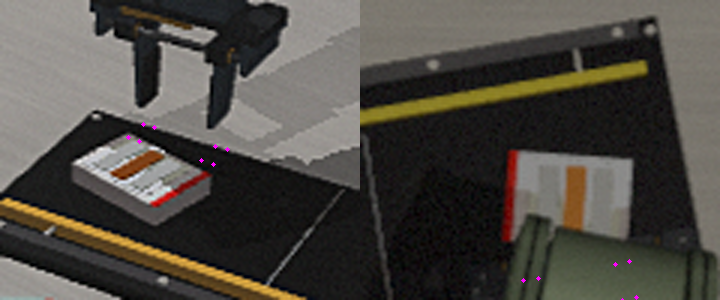

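Run:
```python
from h import *
from workcell import env
print(env.finger_overhang,[n for n in dir(env) if n[0]!='_'])
s=status.state(); print(s["ee_pos"],s["qpos"],s["force"],s["time_s"])
```

```text
14.0 ['Unreachable', 'finger_overhang', 'job_done']
[485.55263884 -79.76412037  31.40296866] [-1.06660699e+01  2.01171226e+01  1.12944221e+02 -3.83687127e-03
  4.67929815e+01  6.81144239e+01] [ 0.18124403 -0.72951657  0.39669294] 3.9833
```

>>> apply_moves --pt "0.54 0 0 -0.003 0 0 0" --pt "0.54 0.0049 0.001 0 0 0 0" --pt "0.54 0.0049 0.001 0 0 0 0" --pt "0.54 0.0049 0.001 0 0 0 0" --pt "0.54 0.0049 0.001 0 0 0 0"

```text
time_s: 4.4
ee_pos: [505.1, -75.5, 27.3]
ee_rot: [180.0, -0.0, 11.2]
force: [-0.3, 0.4, -0.5]
gripper_width: 70.2
gripper_force: 0.0
```

>>> apply_moves --pt "0.54 0.0049 0.001 0 0 0 0" --pt "0.54 0.0049 0.001 0 0 0 0" --pt "0.54 0 0 0 0 0 0" --pt "0.54 0 0 0 0 0 0" --pt "0.54 0 0 0 0 0 0"

```text
time_s: 4.82
ee_pos: [513.7, -73.5, 27.0]
ee_rot: [-180.0, 0.0, 11.2]
force: [-0.7, 0.7, -0.3]
gripper_width: 70.1
gripper_force: 0.0
```

Run:
```python
from h import *
f=cams.grab_frame("scene"); A=cv2.resize(f["color"][130:230,260:420],None,fx=4,fy=4,interpolation=2)
s=status.state();print(s["ee_pos"],s["force"])
a=np.radians(11.26);ex=np.array([np.cos(a),np.sin(a),0]);ey=np.array([-ex[1],ex[0],0])
p=s["ee_pos"]-[0,0,14]
for sx in(-16,16):
    for sy in(-48,-35,35,48):
        u=((topix(f,[p+sx*ex+sy*ey])[0]-[260,130])*4).astype(int); cv2.circle(A,tuple(map(int,u)),1,(255,0,255),-1)
cv2.imwrite("pics/e.png",A[:,:,::-1])
```

```text
[513.59393967 -73.55838226  27.05696137] [-0.76104519 -0.67398888  0.13001491]
```

View pics/e.png

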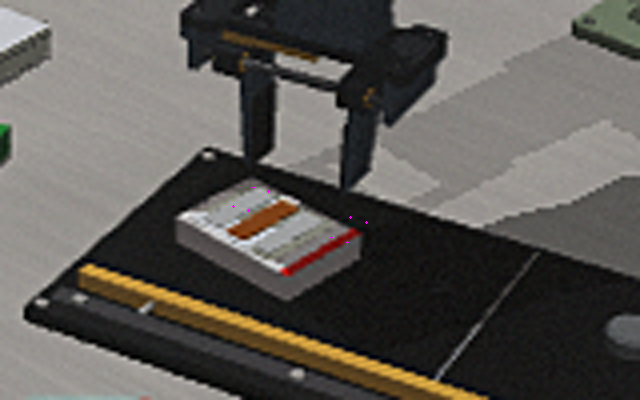

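The picture shows the fingers hovering above and behind where they should be, with no contact, so the tool seems higher than reported. I'll back off and feel for the plate from clear of the carrier.

>>> apply_moves --pt "0.54 -0.012 -0.0024 0 0 0 0" --pt "0.54 -0.012 -0.0024 0 0 0 0" --pt "0.54 -0.005 -0.001 0 0 0 0" --pt "0.54 0 0 0 0 0 0" --pt "0.54 0 0 0 0 0 0"

```text
time_s: 5.28
ee_pos: [485.3, -79.5, 27.4]
ee_rot: [180.0, -0.1, 11.2]
force: [0.1, -0.1, -0.2]
gripper_width: 70.3
gripper_force: 0.0
```

>>> apply_moves --pt "0.54 0 0 -0.001 0 0 0" --pt "0.54 0 0 -0.001 0 0 0" --pt "0.54 0 0 -0.001 0 0 0" --pt "0.54 0 0 -0.0005 0 0 0" --pt "0.54 0 0 0 0 0 0"

```text
time_s: 5.7
ee_pos: [485.0, -79.3, 23.4]
ee_rot: [-180.0, 0.0, 11.2]
force: [0.4, 0.2, 0.4]
gripper_width: 70.2
gripper_force: 0.0
```

>>> apply_moves --pt "0.54 0 0 -0.001 0 0 0" --pt "0.54 0 0 0 0 0 0" --pt "0.54 0 0 0 0 0 0"

```text
time_s: 5.95
ee_pos: [485.0, -79.4, 22.6]
ee_rot: [180.0, 0.0, 11.2]
force: [0.9, 0.3, -0.1]
gripper_width: 69.8
gripper_force: 0.0
```

>>> apply_moves --pt "0.54 0 0 -0.002 0 0 0" --pt "0.54 0 0 -0.002 0 0 0" --pt "0.54 0 0 -0.002 0 0 0" --pt "0.54 0 0 0 0 0 0" --pt "0.54 0 0 0 0 0 0"

```text
time_s: 6.37
ee_pos: [484.8, -79.4, 16.5]
ee_rot: [-180.0, 0.0, 11.2]
force: [0.7, -0.2, 0.8]
gripper_width: 70.1
gripper_force: 0.0
```

Run:
```python
from h import *
f=cams.grab_frame("scene"); A=cv2.resize(f["color"][130:230,280:400],None,fx=4,fy=4,interpolation=2)
g=cams.grab_frame("top");B=cv2.resize(g["color"][200:300,280:380],None,fx=3,fy=4,interpolation=2)
s=status.state();print(s["ee_pos"],s["force"])
a=np.radians(11.26);ex=np.array([np.cos(a),np.sin(a),0]);ey=np.array([-ex[1],ex[0],0])
p=s["ee_pos"]-[0,0,14]
for sx in(-16,16):
    for sy in(-48,-35,35,48):
        u=((topix(f,[p+sx*ex+sy*ey])[0]-[280,130])*4).astype(int); cv2.circle(A,tuple(map(int,u)),1,(255,0,255),-1)
for sx in(-38,38):
  for sy in(-89,89):
    for zz,col in((79,(255,0,255)),(109,(0,255,255))):
        u=((topix(g,[p+sx*ex+sy*ey+[0,0,zz]])[0]-[280,200])*[3,4]).astype(int); cv2.circle(B,tuple(map(int,u)),2,col,-1)
B=np.clip(B*1.8,0,255).astype(np.uint8)
cv2.imwrite("pics/f.png",np.hstack([A,B])[:,:,::-1])
```

```text
[485.01330913 -79.38751662  16.65812363] [ 0.25692552  0.27225548 -0.5765441 ]
```

View pics/f.png

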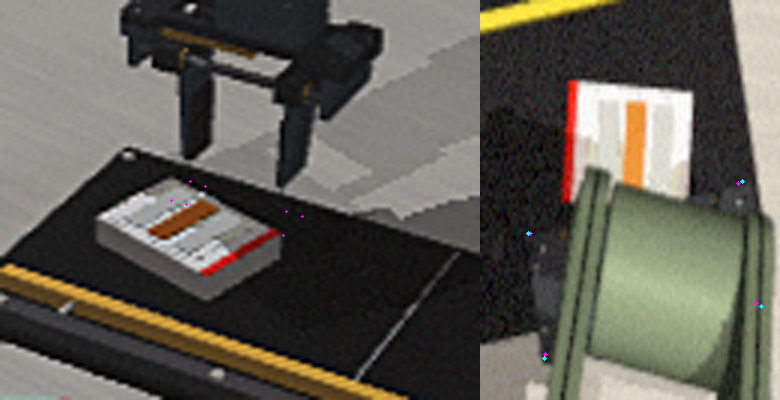

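The top view matches the reported x and y, but the scene view puts the tips about 24 mm higher than the reported z, and the tool has passed the nominal plate height without touching. So I'll descend by feel and go by contact for height.

>>> apply_moves --pt "0.54 0 0 -0.003 0 0 0" --pt "0.54 0 0 -0.003 0 0 0" --pt "0.54 0 0 -0.003 0 0 0" --pt "0.54 0 0 -0.002 0 0 0" --pt "0.54 0 0 0 0 0 0"

```text
time_s: 6.88
ee_pos: [484.5, -79.3, 5.1]
ee_rot: [-180.0, 0.1, 11.2]
force: [-0.2, -0.4, -0.8]
gripper_width: 70.1
gripper_force: 0.0
```

>>> apply_moves --pt "0.54 0 0 -0.001 0 0 0" --pt "0.54 0 0 -0.001 0 0 0" --pt "0.54 0 0 0 0 0 0" --pt "0.54 0 0 0 0 0 0"

```text
time_s: 7.22
ee_pos: [485.0, -79.4, 3.7]
ee_rot: [180.0, -0.0, 11.2]
force: [0.2, 0.7, 1.3]
gripper_width: 70.3
gripper_force: 0.0
```

>>> apply_moves --pt "0.54 0 0 -0.001 0 0 0" --pt "0.54 0 0 0 0 0 0" --pt "0.54 0 0 0 0 0 0"

```text
time_s: 7.47
ee_pos: [485.0, -79.4, 2.7]
ee_rot: [180.0, 0.0, 11.2]
force: [0.4, -0.0, 0.2]
gripper_width: 70.1
gripper_force: 0.0
```

>>> apply_moves --pt "0.54 0.0049 0.001 0 0 0 0" --pt "0.54 0.0049 0.001 0 0 0 0" --pt "0.54 0.0049 0.001 0 0 0 0" --pt "0.54 0.0029 0.0006 0 0 0 0" --pt "0.54 0.0029 0.0006 0 0 0 0"

```text
time_s: 7.88
ee_pos: [505.7, -75.1, 2.5]
ee_rot: [-180.0, 0.0, 11.2]
force: [-0.6, -0.5, 0.1]
gripper_width: 69.9
gripper_force: 0.5
```

>>> apply_moves --pt "0.54 0.0029 0.0006 0 0 0 0" --pt "0.54 0.0029 0.0006 0 0 0 0" --pt "0.54 0.0029 0.0006 0 0 0 0" --pt "0.54 0.0029 0.0006 0 0 0 0" --pt "0.54 0.0029 0.0006 0 0 0 0"

```text
time_s: 8.3
ee_pos: [520.2, -72.1, 2.7]
ee_rot: [180.0, 0.0, 11.2]
force: [-0.3, -0.9, -0.7]
gripper_width: 69.9
gripper_force: 0.5
```

Run:
```python
from h import *
f=cams.grab_frame("scene"); A=cv2.resize(f["color"][130:260,260:420],None,fx=4,fy=4,interpolation=2)
s=status.state();print(s["ee_pos"],s["force"],s["torque"])
cv2.imwrite("pics/g.png",A[:,:,::-1])
```

```text
[521.10455295 -72.1090441    2.77143804] [0.44178356 0.10800585 0.58674891] [-0.00345847  0.05710893 -0.03107681]
```

View pics/g.png

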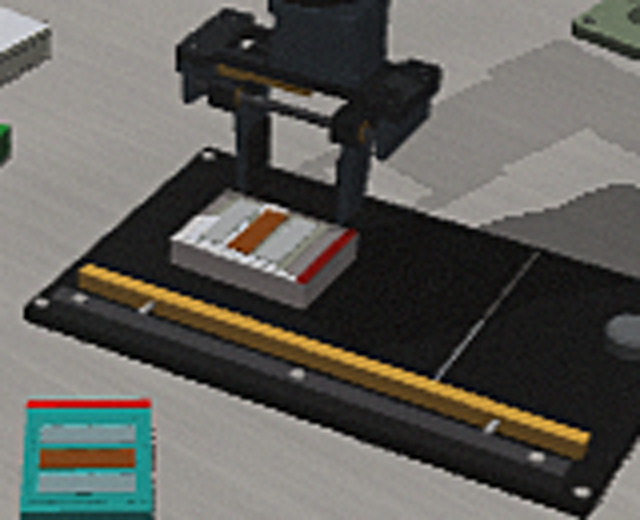

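The fingers now bear on the carrier and have almost squared it. I'll continue towards the strip.

>>> apply_moves --pt "0.54 0.0029 0.0006 0 0 0 0" --pt "0.54 0.0029 0.0006 0 0 0 0" --pt "0.54 0.0029 0.0006 0 0 0 0" --pt "0.54 0.0029 0.0006 0 0 0 0" --pt "0.54 0.0029 0.0006 0 0 0 0"

```text
time_s: 8.77
ee_pos: [534.7, -69.1, 2.7]
ee_rot: [180.0, 0.0, 11.2]
force: [-0.2, -0.0, -0.1]
gripper_width: 69.9
gripper_force: 0.6
```

>>> apply_moves --pt "0.54 0.0029 0.0006 0 0 0 0" --pt "0.54 0.0029 0.0006 0 0 0 0" --pt "0.54 0.0029 0.0006 0 0 0 0" --pt "0.54 0.0029 0.0006 0 0 0 0" --pt "0.54 0.0029 0.0006 0 0 0 0"

```text
time_s: 9.18
ee_pos: [549.3, -66.1, 2.7]
ee_rot: [180.0, 0.0, 11.2]
force: [-0.8, 0.1, 0.2]
gripper_width: 70.6
gripper_force: 0.6
```

>>> apply_moves --pt "0.54 0.001 0.0002 0 0 0 0" --pt "0.54 0.001 0.0002 0 0 0 0" --pt "0.54 0.001 0.0002 0 0 0 0" --pt "0.54 0 0 0 0 0 0" --pt "0.54 0 0 0 0 0 0"

```text
time_s: 9.6
ee_pos: [552.2, -65.6, 2.7]
ee_rot: [180.0, -0.0, 11.2]
force: [-0.2, 0.2, -0.4]
gripper_width: 70.3
gripper_force: 0.2
```

```bash
cat > r.py <<'E'
# rail gap & carrier state from the top view, plate frame
from h import *
a=np.radians(11.26); o=np.array([569.,35.]);ex=np.array([np.cos(a),np.sin(a)]);ey=np.array([-ex[1],ex[0]])
s=status.state();print(s["ee_pos"],s["force"],"tool x_p",(s["ee_pos"][:2]-o)@ex,"y_p",(s["ee_pos"][:2]-o)@ey)
def pl(xy): d=xy-o; return np.c_[d@ex,d@ey]
for c in("top","scene"):
    f=cams.grab_frame(c); h=cv2.cvtColor(f["color"],cv2.COLOR_RGB2HSV)
    oo=o-140*ex-220*ey
    R=lambda z:cv2.cvtColor(rectify(f,z,oo,a,(560,880),.5),cv2.COLOR_RGB2HSV).astype(int)
    H=R(32.); m=((H[...,0]<6)|(H[...,0]>172))&(H[...,1]>140)&(H[...,2]>60)
    n,l,st,_=cv2.connectedComponentsWithStats(m.astype(np.uint8)); k=1+st[1:,4].argmax()
    q=np.argwhere(l==k); r=cv2.minAreaRect(np.float32(q[:,::-1]))
    b=cv2.boxPoints(r)*.5-[140,220]
    print(c,"red stripe corners(x_p,y_p)",b.round(1).tolist())
    H=R(24.); m=(abs(H[...,0]-26)<10)&(H[...,1]>110)&(H[...,2]>60)
    rows=m[100:800].sum(1)>8; xs=[np.flatnonzero(m[i])[0]*.5-140 for i in range(250,600,10) if m[i].any()]
    print(" strip near edge x_p",np.round(np.percentile(xs,[20,50,80]),1))
    G=R(10.)[...,2]; 
    pr=G[60:380,540:640].mean(0) if 0 else G[540:640,60:380].mean(1)
    w=np.clip(pr-np.median(pr)-3,0,None); i=pr.argmax(); sl=slice(max(i-6,0),i+7)
    print(" line y_p",((np.arange(len(pr))[sl]*w[sl]).sum()/w[sl].sum()+540)*.5-220)
E
python3 r.py
```

```text
[552.21394659 -65.56979885   2.72574184] [-0.15553775  0.20593012 -0.43298739] tool x_p -36.10035190801674 y_p -95.35628255663616
top red stripe corners(x_p,y_p) [[41.5, -46.5], [61.5, -46.5], [61.5, -37.5], [41.5, -37.5]]
 strip near edge x_p [75.  75.5 75.5]
 line y_p 73.52342935963719
scene red stripe corners(x_p,y_p) [[-20.5, -45.5], [59.5, -45.5], [59.5, -37.0], [-20.5, -37.0]]
 strip near edge x_p [74.  74.5 75.5]
 line y_p 74.3510758596525
```

Views agree: the carrier is square, spanning x −20…60, with the strip face at about 75 and the gap about 14 mm. Next, a slow approach by feel.

>>> apply_moves --pt "0.54 0.002 0.0004 0 0 0 0" --pt "0.54 0.002 0.0004 0 0 0 0" --pt "0.54 0.002 0.0004 0 0 0 0" --pt "0.54 0.002 0.0004 0 0 0 0" --pt "0.54 0.001 0.0002 0 0 0 0"

```text
time_s: 10.12
ee_pos: [561.4, -63.8, 2.7]
ee_rot: [180.0, -0.0, 11.2]
force: [-1.4, 0.7, 0.6]
gripper_width: 70.1
gripper_force: 0.7
```

>>> apply_moves --pt "0.54 0.0005 0.0001 0 0 0 0" --pt "0.54 0.0005 0.0001 0 0 0 0" --pt "0.54 0.0005 0.0001 0 0 0 0"

```text
time_s: 10.37
ee_pos: [562.4, -63.5, 2.7]
ee_rot: [180.0, 0.0, 11.2]
force: [-1.5, -0.0, 1.1]
gripper_width: 70.3
gripper_force: 0.7
```

>>> apply_moves --pt "0.54 0.0005 0.0001 0 0 0 0" --pt "0.54 0.0005 0.0001 0 0 0 0"

```text
time_s: 10.53
ee_pos: [563.4, -63.3, 2.6]
ee_rot: [180.0, 0.0, 11.2]
force: [-2.4, 0.0, 0.6]
gripper_width: 70.2
gripper_force: 0.7
```

>>> apply_moves --pt "0.54 0.0005 0.0001 0 0 0 0" --pt "0.54 0.0005 0.0001 0 0 0 0" --pt "0.54 0 0 0 0 0 0"

```text
time_s: 10.78
ee_pos: [564.6, -63.0, 2.7]
ee_rot: [180.0, -0.0, 11.2]
force: [-0.7, -0.0, 0.0]
gripper_width: 70.2
gripper_force: 0.5
```

>>> apply_moves --pt "0.54 0.0005 0.0001 0 0 0 0" --pt "0.54 0.0005 0.0001 0 0 0 0" --pt "0.54 0 0 0 0 0 0"

```text
time_s: 11.03
ee_pos: [565.6, -62.9, 2.7]
ee_rot: [180.0, -0.0, 11.2]
force: [-1.4, 0.5, 0.3]
gripper_width: 70.3
gripper_force: 0.5
```

>>> apply_moves --pt "0.54 0.0005 0.0001 0 0 0 0" --pt "0.54 0 0 0 0 0 0"

```text
time_s: 11.2
ee_pos: [566.1, -62.8, 2.7]
ee_rot: [180.0, -0.0, 11.2]
force: [-1.1, 0.0, 0.7]
gripper_width: 70.2
gripper_force: 0.5
```

>>> apply_moves --pt "0.54 0.0005 0.0001 0 0 0 0" --pt "0.54 0 0 0 0 0 0"

```text
time_s: 11.37
ee_pos: [566.6, -62.7, 2.7]
ee_rot: [180.0, -0.0, 11.2]
force: [-0.8, 0.1, 0.4]
gripper_width: 70.3
gripper_force: 0.5
```

>>> apply_moves --pt "0.54 0.0005 0.0001 0 0 0 0" --pt "0.54 0 0 0 0 0 0"

```text
time_s: 11.53
ee_pos: [567.1, -62.6, 2.7]
ee_rot: [180.0, -0.0, 11.2]
force: [-0.9, 0.4, 0.6]
gripper_width: 70.1
gripper_force: 0.5
```

>>> apply_moves --pt "0.54 0.0005 0.0001 0 0 0 0" --pt "0.54 0 0 0 0 0 0"

```text
time_s: 11.7
ee_pos: [567.2, -62.6, 2.6]
ee_rot: [180.0, 0.0, 11.2]
force: [-1.3, -0.4, 0.9]
gripper_width: 70.0
gripper_force: 1.0
```

>>> apply_moves --pt "0.54 0.0005 0.0001 0 0 0 0" --pt "0.54 0 0 0 0 0 0"

```text
time_s: 11.87
ee_pos: [567.3, -62.5, 2.6]
ee_rot: [180.0, 0.1, 11.2]
force: [-2.5, -0.7, 1.1]
gripper_width: 70.4
gripper_force: 1.8
```

The tool has stopped advancing while the force rises, so the carrier is on the strip. I'll press a little further.

>>> apply_moves --pt "0.54 0.0005 0.0001 0 0 0 0" --pt "0.54 0.0003 0.0001 0 0 0 0" --pt "0.54 0 0 0 0 0 0"

```text
time_s: 12.12
ee_pos: [567.3, -62.5, 2.5]
ee_rot: [-180.0, 0.2, 11.2]
force: [-5.5, -2.6, 2.3]
gripper_width: 70.1
gripper_force: 2.8
```

>>> apply_moves --pt "0.54 0.0003 0 0 0 0 0" --pt "0.54 0 0 0 0 0 0" --pt "0.54 0 0 0 0 0 0" --pt "0.54 0 0 0 0 0 0" --pt "0.54 0 0 0 0 0 0"

```text
time_s: 12.53
ee_pos: [567.3, -62.5, 2.5]
ee_rot: [-180.0, 0.2, 11.2]
force: [-6.6, -3.1, 3.5]
gripper_width: 69.9
gripper_force: 3.0
```

```bash
python3 r.py
```

```text
[567.33601151 -62.45434345   2.45633024] [-6.64371291 -3.05067438  3.45452271] tool x_p -20.66103986281003 y_p -95.25355293437681
top red stripe corners(x_p,y_p) [[67.0, -43.5], [74.5, -43.5], [74.5, -37.5], [67.0, -37.5]]
 strip near edge x_p [75.5 76.  77.9]
 line y_p 73.51388192592293
scene red stripe corners(x_p,y_p) [[-5.5, -37.5], [-5.5, -45.5], [75.5, -45.5], [75.5, -37.5]]
 strip near edge x_p [74.5 75.  76. ]
 line y_p 74.37003149275665
```

Step 1 is held: about 7 N for over 0.4 s, 111 mm short of the line and square. Next I back off, lift, close the gripper and go behind the trailing edge.

>>> apply_moves --pt "0.54 -0.003 -0.0006 0 0 0 0" --pt "0.54 -0.0059 -0.0012 0 0 0 0" --pt "0.54 -0.0059 -0.0012 0 0 0 0" --pt "0.54 0 0 0.02 0 0 0" --pt "0.54 0 0 0.025 0 0 0"

```text
time_s: 13.05
ee_pos: [552.2, -64.9, 46.4]
ee_rot: [-179.9, 0.2, 11.2]
force: [0.2, 0.2, -0.1]
gripper_width: 70.5
gripper_force: 0.0
```

>>> apply_moves --pt "-1 0.017 -0.015 0 0 0 0" --pt "-1 0.017 -0.015 0 0 0 0" --pt "-1 0.017 -0.015 0 0 0 0" --pt "-1 0.017 -0.015 0 0 0 0" --pt "-1 0.017 -0.014 0 0 0 0"

```text
time_s: 13.47
ee_pos: [640.2, -140.0, 47.9]
ee_rot: [180.0, -0.1, 11.2]
force: [-0.1, 0.2, 0.3]
gripper_width: 40.1
gripper_force: 0.0
```

>>> apply_moves --pt "-1 0 0 0 0 0 0" --pt "-1 0 0 0 0 0 0" --pt "-1 0 0 0 0 0 0" --pt "-1 0 0 0 0 0 0"

```text
time_s: 13.8
ee_pos: [638.4, -138.5, 47.6]
ee_rot: [-180.0, 0.0, 11.2]
force: [-0.3, -0.7, -0.1]
gripper_width: 13.2
gripper_force: 0.0
```

```bash
python3 r.py
```

```text
[ 638.36108132 -138.48075377   47.59717314] [-0.27706959 -0.67125724 -0.07371238] tool x_p 34.15185291419135 y_p -183.68500884589758
top red stripe corners(x_p,y_p) [[-4.0, -45.5], [75.5, -45.5], [75.5, -37.0], [-4.0, -37.0]]
 strip near edge x_p [75.  75.5 78.5]
 line y_p 73.5272317031268
scene red stripe corners(x_p,y_p) [[-6.0, -45.3], [75.5, -45.9], [75.5, -37.5], [-6.0, -37.0]]
 strip near edge x_p [74.  75.  75.5]
 line y_p 74.36162842348824
```

>>> apply_moves --pt "-1 0 0 -0.02 0 0 0" --pt "-1 0 0 -0.015 0 0 0" --pt "-1 0 0 -0.008 0 0 0" --pt "-1 0 0 -0.001 0 0 0" --pt "-1 0 0 0 0 0 0"

```text
time_s: 14.32
ee_pos: [639.0, -138.9, 3.5]
ee_rot: [-180.0, 0.0, 11.2]
force: [0.8, 0.1, 0.7]
gripper_width: 0.3
gripper_force: 0.0
```

>>> apply_moves --pt "-1 -0.001 0.0049 0 0 0 0" --pt "-1 -0.001 0.0049 0 0 0 0" --pt "-1 -0.001 0.0049 0 0 0 0" --pt "-1 -0.0004 0.002 0 0 0 0" --pt "-1 -0.0004 0.002 0 0 0 0"

```text
time_s: 14.73
ee_pos: [635.6, -119.9, 4.1]
ee_rot: [180.0, -0.0, 11.3]
force: [0.2, -1.5, 0.4]
gripper_width: 0.5
gripper_force: 0.0
```

>>> apply_moves --pt "-1 -0.0004 0.002 0 0 0 0" --pt "-1 -0.0004 0.002 0 0 0 0" --pt "-1 -0.0004 0.002 0 0 0 0" --pt "-1 -0.0004 0.002 0 0 0 0" --pt "-1 -0.0004 0.002 0 0 0 0"

```text
time_s: 15.15
ee_pos: [633.5, -110.6, 3.7]
ee_rot: [180.0, -0.0, 11.2]
force: [0.8, -1.4, -0.3]
gripper_width: 0.2
gripper_force: 0.6
```

```bash
python3 r.py
```

```text
[ 633.51323346 -110.56254063    3.67221124] [ 0.82072832 -1.35265509 -0.30294202] tool x_p 34.848672363254884 y_p -155.3575893208238
top red stripe corners(x_p,y_p) [[-4.1, -36.8], [-4.0, -45.5], [75.0, -44.5], [74.9, -35.7]]
 strip near edge x_p [75.  75.5 77.3]
 line y_p 73.54899093779585
scene red stripe corners(x_p,y_p) [[-6.5, -44.5], [75.0, -44.5], [75.0, -36.0], [-6.5, -36.0]]
 strip near edge x_p [74.  75.  75.5]
 line y_p 74.35195973426352
```

Contact has been made and the edge has started to move. I'll slide on.

>>> apply_moves --pt "-1 -0.0006 0.0029 0 0 0 0" --pt "-1 -0.0006 0.0029 0 0 0 0" --pt "-1 -0.0006 0.0029 0 0 0 0" --pt "-1 -0.0006 0.0029 0 0 0 0" --pt "-1 -0.0006 0.0029 0 0 0 0"

```text
time_s: 15.67
ee_pos: [630.5, -95.7, 3.7]
ee_rot: [180.0, -0.0, 11.2]
force: [0.0, -1.5, 0.2]
gripper_width: 0.5
gripper_force: 0.6
```

>>> apply_moves --pt "-1 -0.0006 0.0029 0 0 0 0" --pt "-1 -0.0006 0.0029 0 0 0 0" --pt "-1 -0.0006 0.0029 0 0 0 0" --pt "-1 -0.0006 0.0029 0 0 0 0" --pt "-1 -0.0006 0.0029 0 0 0 0"

```text
time_s: 16.08
ee_pos: [627.4, -81.2, 3.7]
ee_rot: [180.0, -0.0, 11.2]
force: [0.8, -0.9, 0.3]
gripper_width: 0.2
gripper_force: 0.6
```

>>> apply_moves --pt "-1 -0.0006 0.0029 0 0 0 0" --pt "-1 -0.0006 0.0029 0 0 0 0" --pt "-1 -0.0006 0.0029 0 0 0 0" --pt "-1 -0.0006 0.0029 0 0 0 0" --pt "-1 -0.0006 0.0029 0 0 0 0"

```text
time_s: 16.5
ee_pos: [624.5, -66.7, 3.7]
ee_rot: [180.0, -0.0, 11.2]
force: [1.0, -2.3, 0.6]
gripper_width: 0.0
gripper_force: 0.6
```

```bash
python3 r.py
```

```text
[624.45743716 -66.69511415   3.70248248] [ 0.95268512 -2.26472967  0.60219987] tool x_p 34.5328085488614 y_p -110.56630911391083
top red stripe corners(x_p,y_p) [[-4.0, 8.5], [-4.0, 0.0], [75.5, 0.0], [75.5, 8.5]]
 strip near edge x_p [75.5 76.  78.5]
 line y_p 73.54113284570474
scene red stripe corners(x_p,y_p) [[-7.0, 0.5], [75.0, 0.5], [75.0, 9.5], [-7.0, 9.5]]
 strip near edge x_p [74.5 75.5 76. ]
 line y_p 74.32833485641493
```

>>> apply_moves --pt "-1 -0.0006 0.0029 0 0 0 0" --pt "-1 -0.0006 0.0029 0 0 0 0" --pt "-1 -0.0006 0.0029 0 0 0 0" --pt "-1 -0.0006 0.0029 0 0 0 0" --pt "-1 -0.0006 0.0029 0 0 0 0"

```text
time_s: 17.02
ee_pos: [621.4, -52.2, 3.7]
ee_rot: [180.0, 0.0, 11.2]
force: [0.3, -1.2, 0.7]
gripper_width: 0.7
gripper_force: 0.5
```

>>> apply_moves --pt "-1 -0.0006 0.0029 0 0 0 0" --pt "-1 -0.0006 0.0029 0 0 0 0" --pt "-1 -0.0006 0.0029 0 0 0 0" --pt "-1 -0.0006 0.0029 0 0 0 0" --pt "-1 -0.0006 0.0029 0 0 0 0"

```text
time_s: 17.43
ee_pos: [618.4, -37.7, 3.7]
ee_rot: [180.0, 0.0, 11.2]
force: [0.2, -0.9, 0.1]
gripper_width: 0.2
gripper_force: 0.5
```

>>> apply_moves --pt "-1 -0.0006 0.0029 0 0 0 0" --pt "-1 -0.0006 0.0029 0 0 0 0" --pt "-1 -0.0006 0.0029 0 0 0 0" --pt "-1 -0.0004 0.002 0 0 0 0" --pt "-1 -0.0004 0.002 0 0 0 0"

```text
time_s: 17.85
ee_pos: [615.8, -25.1, 3.7]
ee_rot: [180.0, 0.0, 11.2]
force: [0.5, -1.9, 0.3]
gripper_width: 0.4
gripper_force: 0.5
```

```bash
python3 r.py
python3 - <<'E'
from h import *
a=np.radians(11.26);o=np.array([569.,35.]);ex=np.array([np.cos(a),np.sin(a)]);ey=np.array([-ex[1],ex[0]])
oo=o-50*ex+20*ey
L=[]
for c in("top","scene"):
    f=cams.grab_frame(c); L.append(np.hstack([rectify(f,z,oo,a,(140,80),1/3.5) for z in(10.,)] ) if 0 else np.vstack([rectify(f,z,oo,a,(390,230),.35) for z in(10.,32.)]))
cv2.imwrite("pics/k.png",np.hstack(L)[:,:,::-1])
E
```

```text
[615.83793079 -25.05014615   3.66964415] [ 0.45931327 -1.86108703  0.25993985] tool x_p 34.21087605520267 y_p -68.0398983868968
top red stripe corners(x_p,y_p) [[22.5, 42.0], [75.0, 42.0], [75.0, 51.0], [22.5, 51.0]]
 strip near edge x_p [76. 76. 78.]
 line y_p 51.40270023926172
scene red stripe corners(x_p,y_p) [[-6.5, 51.5], [-6.5, 43.0], [74.5, 43.0], [74.5, 51.5]]
 strip near edge x_p [75. 75. 76.]
 line y_p 74.34807851950836
```

View pics/k.png

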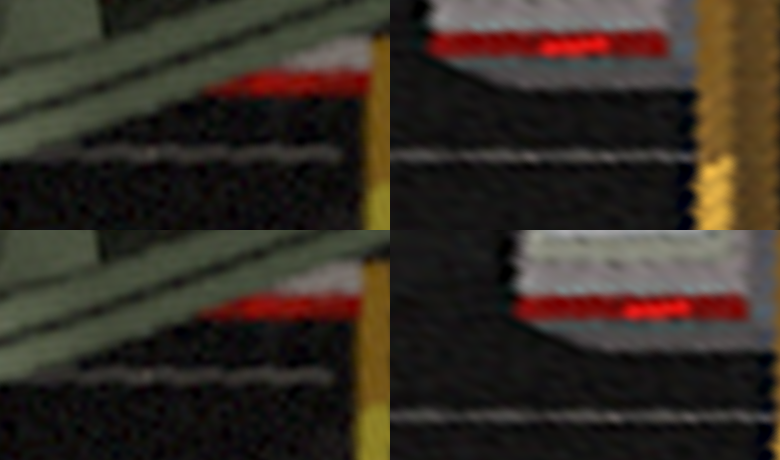

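Bottom-right view: the red edge and the foot of the front face sit at y≈51.2 and the line at ≈74.2, leaving about 23 mm, with the carrier square on the strip.

>>> apply_moves --pt "-1 -0.0004 0.002 0 0 0 0" --pt "-1 -0.0004 0.002 0 0 0 0" --pt "-1 -0.0004 0.002 0 0 0 0" --pt "-1 -0.0004 0.002 0 0 0 0" --pt "-1 -0.0004 0.002 0 0 0 0"

```text
time_s: 18.47
ee_pos: [613.9, -15.1, 3.7]
ee_rot: [180.0, -0.0, 11.2]
force: [0.5, -1.3, 0.1]
gripper_width: 0.4
gripper_force: 0.5
```

>>> apply_moves --pt "-1 -0.0004 0.002 0 0 0 0" --pt "-1 -0.0004 0.002 0 0 0 0" --pt "-1 -0.0004 0.002 0 0 0 0" --pt "-1 -0.0002 0.001 0 0 0 0" --pt "-1 0 0 0 0 0 0"

```text
time_s: 18.88
ee_pos: [612.4, -7.9, 3.7]
ee_rot: [-180.0, 0.0, 11.2]
force: [0.6, 0.1, 0.8]
gripper_width: 0.4
gripper_force: 0.1
```

```bash
cat > e.py <<'E'
from h import *
a=np.radians(11.26);o=np.array([569.,35.]);ex=np.array([np.cos(a),np.sin(a)]);ey=np.array([-ex[1],ex[0]])
s=status.state();print("tool y_p",(s["ee_pos"][:2]-o)@ey, "x_p",(s["ee_pos"][:2]-o)@ex,s["force"])
oo=o-60*ex+20*ey
for c,x0,x1 in(("scene",5,65),("top",40,62)):
    f=cams.grab_frame(c); d=.25
    P=lambda z:rectify(f,z,oo,a,(600,280),d).astype(float)[:,int((x0+60)/d):int((x1+60)/d)].mean(1)
    A=P(10.); B=P(32.)
    red=B[:,0]-B[:,1:].mean(1); i=red.argmax(); half=red[i]/2; k=i+np.flatnonzero(red[i:]<half)[0]; e=k-1+(red[k-1]-half)/(red[k-1]-red[k])
    g=A.mean(1); ln=slice(int((70-20)/d),int((79-20)/d)); w=np.clip(g[ln]-np.percentile(g[ln],20),0,None)
    l=(np.arange(ln.start,ln.stop)*w).sum()/w.sum()
    print(c,"red edge",20+e*d,"line centroid",20+l*d)
    print("  z10 profile from y=60:",g[160:240:4].round().astype(int).tolist())
E
python3 e.py
```

```text
tool y_p -50.541229160603606 x_p 34.18600490467554 [0.64333144 0.08785564 0.79452573]
scene red edge 67.68786386027764 line centroid 74.53364876824685
  z10 profile from y=60: [75, 75, 75, 76, 77, 78, 76, 67, 52, 34, 23, 24, 37, 57, 72, 73, 58, 38, 25, 22]
top red edge 68.33040048543688 line centroid 72.90193425009488
  z10 profile from y=60: [67, 68, 67, 66, 63, 61, 59, 55, 49, 46, 45, 48, 52, 53, 50, 44, 34, 22, 13, 9]
```

>>> apply_moves --pt "-1 -0.0002 0.001 0 0 0 0" --pt "-1 -0.0002 0.001 0 0 0 0" --pt "-1 -0.0002 0.001 0 0 0 0" --pt "-1 -0.0002 0.001 0 0 0 0" --pt "-1 0 0 0 0 0 0"

```text
time_s: 19.4
ee_pos: [611.7, -4.1, 3.7]
ee_rot: [180.0, -0.0, 11.2]
force: [0.2, -0.6, 0.2]
gripper_width: 0.6
gripper_force: 0.3
```

```bash
python3 e.py
```

```text
tool y_p -46.69672759130769 x_p 34.20170122260451 [ 0.21620691 -0.58574689  0.21421997]
scene red edge 71.50412750060255 line centroid 73.02420305200127
  z10 profile from y=60: [66, 68, 72, 75, 76, 76, 76, 76, 76, 75, 71, 64, 59, 60, 66, 65, 53, 36, 24, 22]
top red edge 73.06403269754767 line centroid 72.48476603111541
  z10 profile from y=60: [45, 47, 49, 51, 55, 60, 64, 65, 64, 64, 64, 64, 61, 57, 50, 41, 30, 21, 15, 13]
```

>>> apply_moves --pt "-1 -0.0002 0.001 0 0 0 0" --pt "-1 -0.0001 0.0005 0 0 0 0" --pt "-1 0 0 0 0 0 0" --pt "-1 0 0 0 0 0 0"

```text
time_s: 19.83
ee_pos: [611.4, -2.7, 3.7]
ee_rot: [180.0, -0.0, 11.2]
force: [1.0, 0.1, 0.5]
gripper_width: 0.4
gripper_force: 0.4
```

```bash
python3 e.py
```

```text
tool y_p -45.26451302951567 x_p 34.21270155218183 [1.00420055 0.07324282 0.50001022]
scene red edge 72.98804226918799 line centroid 72.99161869573294
  z10 profile from y=60: [69, 68, 68, 70, 73, 75, 75, 74, 73, 73, 74, 76, 80, 86, 86, 75, 54, 33, 22, 21]
top red edge 73.99764150943396 line centroid 72.58303314816551
  z10 profile from y=60: [50, 45, 42, 44, 49, 53, 57, 60, 64, 66, 67, 66, 65, 62, 57, 50, 41, 32, 22, 16]
```

>>> apply_moves --pt "-1 0.001 -0.0049 0 0 0 0" --pt "-1 0.001 -0.0049 0 0 0 0" --pt "-1 0 0 0.015 0 0 0" --pt "-1 0 0 0.015 0 0 0" --pt "-1 0 0 0.015 0 0 0"

```text
time_s: 20.35
ee_pos: [613.1, -13.1, 48.9]
ee_rot: [-180.0, 0.1, 11.2]
force: [0.3, 0.0, -0.4]
gripper_width: 0.4
gripper_force: 0.0
```

>>> apply_moves --pt "0.54 -0.0166 0.0116 0 0 0 0" --pt "0.54 -0.0166 0.0116 0 0 0 0" --pt "0.54 -0.0166 0.0116 0 0 0 0" --pt "0.54 -0.0166 0.0116 0 0 0 0" --pt "0.54 -0.0166 0.0116 0 0 0 0"

```text
time_s: 20.77
ee_pos: [529.6, 45.5, 48.7]
ee_rot: [-180.0, 0.0, 11.2]
force: [0.6, 0.3, 0.2]
gripper_width: 30.6
gripper_force: 0.0
```

>>> apply_moves --pt "0.54 0 0 0 0 0 0" --pt "0.54 0 0 0 0 0 0" --pt "0.54 0 0 0 0 0 0" --pt "0.54 0 0 0 0 0 0"

```text
time_s: 21.1
ee_pos: [531.6, 44.9, 48.8]
ee_rot: [180.0, -0.1, 11.2]
force: [-0.2, -1.3, -0.1]
gripper_width: 57.7
gripper_force: 0.0
```

```bash
sed -i 's/("top",40,62)/("top",15,62)/' e.py; python3 e.py; python3 r.py
```

```text
tool y_p 16.957054432516827 x_p -34.72033480148364 [-0.21814645 -1.29364914 -0.1033885 ]
scene red edge 73.22709681958908 line centroid 73.02897523708512
  z10 profile from y=60: [63, 67, 72, 77, 81, 83, 83, 81, 79, 78, 79, 82, 87, 92, 94, 83, 62, 41, 29, 26]
top red edge 73.07981335952849 line centroid 72.69625425889927
  z10 profile from y=60: [74, 73, 73, 73, 72, 71, 69, 65, 62, 58, 57, 58, 59, 58, 57, 56, 55, 54, 53, 53]
[531.25205436  44.91178686  48.59344099] [-0.160373   -0.02553086  0.62547293] tool x_p -35.085953227754985 y_p 17.0917174413486
top red stripe corners(x_p,y_p) [[49.5, 65.0], [74.0, 65.0], [74.0, 73.0], [49.5, 73.0]]
 strip near edge x_p [75.  78.  78.5]
 line y_p 73.40415315540037
scene red stripe corners(x_p,y_p) [[-7.0, 65.0], [75.5, 64.5], [75.5, 73.5], [-7.0, 74.1]]
 strip near edge x_p [74.  75.  75.5]
 line y_p 51.68321169553184
```

The leading edge is about 0.7 mm short of the line in both views, well inside tolerance. I'll lower the fingers and press once more.

>>> apply_moves --pt "0.54 0 0 -0.02 0 0 0" --pt "0.54 0 0 -0.015 0 0 0" --pt "0.54 0 0 -0.009 0 0 0" --pt "0.54 0 0 -0.002 0 0 0" --pt "0.54 0 0 0 0 0 0"

```text
time_s: 21.72
ee_pos: [530.2, 45.3, 2.1]
ee_rot: [-180.0, 0.1, 11.2]
force: [0.2, 0.1, -0.2]
gripper_width: 70.1
gripper_force: 0.0
```

>>> apply_moves --pt "0.54 0.0029 0.0006 0 0 0 0" --pt "0.54 0.0029 0.0006 0 0 0 0" --pt "0.54 0.0029 0.0006 0 0 0 0" --pt "0.54 0.001 0.0002 0 0 0 0" --pt "0.54 0 0 0 0 0 0"

```text
time_s: 22.13
ee_pos: [540.9, 47.5, 3.1]
ee_rot: [180.0, -0.1, 11.2]
force: [0.1, -0.2, 0.7]
gripper_width: 70.1
gripper_force: 0.0
```

>>> apply_moves --pt "0.54 0.001 0.0002 0 0 0 0" --pt "0.54 0.001 0.0002 0 0 0 0" --pt "0.54 0 0 0 0 0 0"

```text
time_s: 22.38
ee_pos: [542.3, 47.8, 2.7]
ee_rot: [180.0, -0.0, 11.2]
force: [-0.0, -0.3, -1.3]
gripper_width: 70.1
gripper_force: 0.0
```

```bash
python3 e.py|head -3
```

```text
tool y_p 17.800623044847256 x_p -23.68056789458721 [-0.00858505 -0.3259096  -1.30733587]
scene red edge 73.22165058189043 line centroid 72.95358126402999
  z10 profile from y=60: [63, 66, 70, 75, 80, 83, 83, 80, 77, 76, 78, 81, 87, 92, 91, 78, 56, 35, 26, 25]
```

Contact is expected about 3 mm further on.

>>> apply_moves --pt "0.54 0.001 0.0002 0 0 0 0" --pt "0.54 0.0005 0.0001 0 0 0 0" --pt "0.54 0.0005 0.0001 0 0 0 0" --pt "0.54 0 0 0 0 0 0"

```text
time_s: 22.82
ee_pos: [544.2, 48.2, 2.7]
ee_rot: [180.0, -0.0, 11.2]
force: [-0.6, 0.2, 0.2]
gripper_width: 69.9
gripper_force: 0.0
```

>>> apply_moves --pt "0.54 0.0005 0.0001 0 0 0 0" --pt "0.54 0.0005 0.0001 0 0 0 0" --pt "0.54 0 0 0 0 0 0"

```text
time_s: 23.07
ee_pos: [544.8, 48.4, 2.6]
ee_rot: [180.0, 0.0, 11.2]
force: [-0.4, -0.0, 0.1]
gripper_width: 70.3
gripper_force: 0.4
```

>>> apply_moves --pt "0.54 0.0005 0.0001 0 0 0 0" --pt "0.54 0.0005 0.0001 0 0 0 0" --pt "0.54 0 0 0 0 0 0"

```text
time_s: 23.32
ee_pos: [545.1, 48.4, 2.5]
ee_rot: [180.0, 0.1, 11.2]
force: [-2.1, -1.7, 2.0]
gripper_width: 69.9
gripper_force: 1.6
```

>>> apply_moves --pt "0.54 0.0005 0.0001 0 0 0 0" --pt "0.54 0.0004 0.0001 0 0 0 0" --pt "0.54 0 0 0 0 0 0"

```text
time_s: 23.57
ee_pos: [545.1, 48.5, 2.4]
ee_rot: [-180.0, 0.2, 11.2]
force: [-5.5, -1.5, 3.6]
gripper_width: 70.2
gripper_force: 2.8
```

>>> apply_moves --pt "0.54 0.0003 0 0 0 0 0" --pt "0.54 0 0 0 0 0 0" --pt "0.54 0 0 0 0 0 0" --pt "0.54 0 0 0 0 0 0" --pt "0.54 0 0 0 0 0 0"

```text
time_s: 23.98
ee_pos: [545.1, 48.4, 2.3]
ee_rot: [-180.0, 0.3, 11.2]
force: [-5.2, -1.7, 2.4]
gripper_width: 70.2
gripper_force: 3.0
```

```bash
python3 e.py; python3 r.py
```

```text
tool y_p 17.846738412344486 x_p -20.80063774256019 [-5.20997871 -1.6762306   2.35406678]
scene red edge 73.1994112814896 line centroid 72.97574747865931
  z10 profile from y=60: [61, 62, 65, 69, 72, 75, 76, 78, 77, 75, 75, 76, 81, 86, 86, 74, 52, 31, 20, 19]
top red edge 23.371710526315784 line centroid 76.79443908711025
  z10 profile from y=60: [74, 74, 74, 73, 73, 73, 74, 75, 75, 75, 75, 75, 75, 75, 75, 75, 76, 76, 76, 76]
[545.14247693  48.44331116   2.36039746] [-5.17230882 -1.86584513  3.03549165] tool x_p -20.77333367780375 y_p 17.842999470168227
top red stripe corners(x_p,y_p) [[66.0, 65.0], [74.5, 65.0], [74.5, 73.5], [66.0, 73.5]]
 strip near edge x_p [75.5 78.5 78.6]
 line y_p 73.59683803157571
scene red stripe corners(x_p,y_p) [[-6.5, 65.5], [75.0, 65.0], [75.0, 73.5], [-6.5, 74.0]]
 strip near edge x_p [74.4 75.  76. ]
 line y_p 51.443302820195925
```

>>> apply_moves --pt "0.54 0.0005 0.0001 0 0 0 0" --pt "0.54 0 0 0 0 0 0" --pt "0.54 0 0 0 0 0 0" --pt "0.54 0 0 0 0 0 0" --pt "0.54 0 0 0 0 0 0"

```text
time_s: 24.6
ee_pos: [545.1, 48.5, 2.3]
ee_rot: [-180.0, 0.3, 11.2]
force: [-6.8, -2.0, 4.3]
gripper_width: 70.3
gripper_force: 3.4
```

>>> apply_moves --pt "0.54 -0.003 -0.0006 0 0 0 0" --pt "0.54 -0.0069 -0.0014 0 0 0 0" --pt "0.54 -0.0069 -0.0014 0 0 0 0" --pt "0.54 0 0 0.03 0 0 0" --pt "0.54 0 0 0.03 0 0 0"

```text
time_s: 25.02
ee_pos: [529.0, 45.4, 61.9]
ee_rot: [-180.0, 0.2, 11.2]
force: [1.2, -0.9, -0.2]
gripper_width: 70.1
gripper_force: 0.0
```

>>> apply_moves --pt "0.54 -0.02 0 0.02 0 0 0" --pt "0.54 -0.03 0 0.02 0 0 0" --pt "0.54 -0.03 0 0 0 0 0" --pt "0.54 0 0 0 0 0 0" --pt "0.54 0 0 0 0 0 0"

```text
time_s: 25.43
ee_pos: [449.9, 45.6, 103.2]
ee_rot: [180.0, -0.1, 11.2]
force: [0.3, -0.1, 0.3]
gripper_width: 70.3
gripper_force: 0.0
```

```bash
python3 e.py; python3 r.py
```

```text
tool y_p 33.61494490940456 x_p -114.71595855113614 [ 0.25561319 -0.09110181  0.34303594]
scene red edge 73.1969389290012 line centroid 73.0096295403366
  z10 profile from y=60: [82, 84, 83, 81, 79, 79, 79, 78, 77, 77, 78, 81, 86, 91, 92, 81, 61, 41, 31, 30]
top red edge 72.9789108910891 line centroid 72.52579838709678
  z10 profile from y=60: [136, 136, 137, 138, 135, 129, 121, 108, 93, 76, 63, 56, 54, 53, 49, 44, 37, 29, 24, 22]
[451.8947464   45.57797875 102.92733864] [1.32260426 0.26202612 0.55982888] tool x_p -112.78564786292596 y_p 33.240512800707506
top red stripe corners(x_p,y_p) [[-4.0, 65.5], [74.5, 65.5], [74.5, 74.0], [-4.0, 74.0]]
 strip near edge x_p [75.5 78.5 79. ]
 line y_p 72.42450555828384
scene red stripe corners(x_p,y_p) [[-7.5, 65.6], [75.5, 65.0], [75.5, 74.0], [-7.5, 74.6]]
 strip near edge x_p [74.  75.  75.6]
 line y_p 51.68154550955137
```

Both views show the edge within about 1 mm of the line, the carrier on the strip and square, and the arm clear of everything.

```bash
python3 -c "
from workcell import env; print(env.job_done())"
```

```text
the job is handed in; nothing more can be done
None
```

I handed the job in at about 26 s of the 72 s allowed, though no verdict came back: the carrier was pressed on the strip at about 7 N (tool reading) 111 mm short of the line, slid along it, and pressed again on the line. It was left square on the strip with its edge within about 1 mm of the line and the arm clear; no bystander was touched.

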